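Put the shoe-polish tin away in the push-latch box

ROBOT

A 6-joint arm with a two-finger parallel gripper is mounted at the origin on the work surface. World frame = base frame: x ahead of the robot, y to its left, z up, the work surface at z = 0. Lengths are in m, angles in rad, forces in N, time in s.
With the tool pointing down it reaches from about 0.325 to 0.875 m from the base axis. Payload 4.4 kg.
Tool frame: the origin (TCP) lies at the very end of the fingers, on their centre line; the grasp point (between the pads) lies r.pinch_z behind it (r.pinch_z is the distance from the TCP to the grasp point, in m); z points along the fingers, y is the line along which they close (so a half turn about z gives the same grasp; the last joint's range is limited). The gripper opens to 85 mm and grips with 20 to 120 N. Pads are 22 mm wide; open, the fingers measure 114 mm over their backs; the gripper's body (76 mm by 85 mm) begins 54 mm behind the grasp point. The pads swing forward as they close: fully open they stand 13 mm farther back than shut.
Start: joints at [-1.262, 0.207, 1.542, -0, 1.393, -0.15], TCP at [0.255, -0.516, 0.21] pointing down, gripper open.
Joint ranges: [-2.73, 2.73], [-0.86, 2.22], [0.23, 2.46], [-1.11, 4.25], [0.08, 2.63], [-2.82, 2.82]. Speed limits (rad/s): [2.79, 2.79, 3.14, 3.14, 3.14, 3.14].

INTERFACE

Orientations are given as a unit quaternion [x, y, z, w].
In Python, from workcell import sensors, cams, ticket, r gives the robot as it stands.
- The arm moves only by the tool servo_tool, never from a script. Its argument "targets" is a list of rows, each an object of numbers: "grip": the closure in counts, from 0 (fully open) to 255 (shut); "x", "y", "z": the shift along the tool's x, y, z each as a share of 25 mm, from -1 to 1; "roll": the turn about the tool's z as a share of 90 degrees, from -1 to 1. In form: [{"grip": .., "x": .., "y": .., "z": .., "roll": ..}, ...]. A call has 1 to 10 rows; each row shifts and turns the commanded pose from where the row before left it, along the tool's axes as they then stand; what a row does not reach is not made up. A row lasts 1/10 s, in which the tool goes at most 50 mm and 8.59 degrees, less where a joint would pass 70% of its speed; a pose out of reach is approached as far as the arm can. A call with a number of a shift or a turn outside -1 to 1 is refused whole. A call with a gripper value outside its range is refused whole. The fingers move at their own pace and stop on an object; "squeeze" is the grip in N (left out, the last holds). Time passes only in rows, so rows that do not move let the fingers close. It gives the time, the measured TCP pose, the force, the opening and the grip force at its end, in the units of the state.
- sensors.state(): the state, without advancing time (a new reading comes with each control period).
- cams.grab_frame(name): name is "scene" or "top" or "wrist"; returns a dict with "pixels" (400x640x3 uint8, red, green, blue), "K" (3x3 intrinsics, pixels), "k1" (the pictures are not rectified: a ray, as slopes to the right and down, at radius r is drawn at 1 + k1 r^2 times it, then the intrinsics apply), "R" (3x3) and "t" (3): a world point X has camera coordinates R X + t; the wrist camera has in their place "hand_eye" (4x4, takes a point from camera to tool coordinates, whose origin is the TCP and whose axes are the flange's). Camera axes: x right, y down, z forward; pixel columns grow to the right and rows downward; lengths in m; the calibration is good to about 2 mm. A picture is of the moment at which its call begins: read the wrist's pose just before it. There is no depth.
- ticket.close_job(): hands the job in; it is judged then, once.
The state is a dict: "clock": time; "joint_pos": joint angles; "dq": joint speeds; "joint_efforts": joint torques, N m; "position": TCP position; "orientation": TCP orientation; "force": force on the tool from outside, world axes, zero at the start; "ft_torque": the same for the moment, N m; "finger_gap": opening from 0.0 (shut) to 1.0 (fully open); "gripper_force": force on a finger pad.
Only numpy, scipy, OpenCV 4.12 (cv2) and the standard library are available. Lean on these libraries where they do the work, as an engineer would, in place of code of your own. Each camera call takes 0.05 s, during which the arm holds its last target. There are 200 camera calls.

TASK

The small steel tin of shoe polish lying on the shelf belongs in the clear acrylic box, whose sprung lid is held shut by a push latch under the middle of its front edge. Press the lid over the latch so that it lets go and the lid springs right open, set the tin down flat and right way up on the box's floor, then swing the lid down and press it again until the latch catches and holds it shut. Press no harder than the latch asks, for the acrylic cracks under a heavy push, and leave the glass evil-eye disc, the key dish and the shoehorn where they are.

Things in the scene. Friction and masses are not known exactly. Their poses are not given: they have to be found in the camera images.
- box: Clear acrylic box fixed to the shelf, 130 (x) x 140 (y) x 53 mm high without lid, walls and floor 4 mm. Origin: centre of its underside; x points from the latch side (front) to the hinge side (back), z up. Free floor for the tin inside: x = -33 to +61, y = -66 to +66 mm, 4 mm above the origin. Box and lid crack when the robot pushes on them with more than 18 N.
- box_floor (a point): Point on top of the box's floor at the middle of the free space for the tin (box x = 14 mm, y = 0, z = 4 mm).
- hinge (a point): Middle of the lid's hinge axis, which runs along the box's y at the back (box x = 68 mm, z = 66 mm).
- lid (a joint): Lid angle, rad: 0 latched shut (level), 1.75 wide open (leaning back past upright), a little negative while pressed in. A damped spring drives it open (under 1 N at the front edge, some 2 s for the swing); only the latch holds it. From about 0.06 rad down it pushes on the latch's plunger.
- lid_edge (a point): Middle of the lid's front edge, on its top face, 137.5 mm from the hinge axis. The lid is a clear cap 149 mm wide along y; its 4 mm plate runs from the hinge axis, its top 4 mm above the axis when shut. A 14 mm skirt hangs from its front and sides outside the box walls. Shut, it stands 13 mm above the box's rim: room to press it in.
- lid_press (a point): Point on top of the lid straight over the latch, mid-width, 114 mm from the hinge axis, 23.5 mm in from the front edge; 70 mm above the shelf when shut. Pressed down here the lid takes 3 to 6 N all along the stroke, then comes up hard on an end stop 6 to 11.5 mm below the shut position: the depth differs from start to start, is not visible and must be felt.
- latch (a point): Top of the grey latch case, 26 x 26 mm, which stands inside the middle of the box's front, 51 mm high, centred at box x = -46 mm. It works like a click pen: press the lid to the end stop and let go: shut becomes released, or open becomes latched (the lid then comes back up to 0). It changes over in the last 1 mm before the stop; a press that stops short leaves it as it was.
- tin: Round flat steel tin of shoe polish, 52 mm across, 22 mm high, about 80 g, lying loose on the shelf, lid upward. Origin: centre of its underside; z up.
- evil_eye: Bystander: loose green glass evil-eye disc, 72 mm across, 9 mm thick, flat on the shelf. Origin: centre of its underside.
- key_dish: Bystander: loose white ceramic dish with a key in it, 104 mm across, 26 mm high. Origin: centre of its underside.
- shoehorn: Bystander: loose steel shoehorn lying on the shelf, about 210 mm long, 36 mm wide, 6 mm high. Its length runs along its x, from -56 mm (handle end) to +152 mm (broad end) of its origin.
There are look-alikes about, which are no part of the job. Of the things that look like the box, the middle-sized one is meant. Several things look just like the tin: the one meant starts farthest from the robot's base.

How it is judged:
By the outcome, as a careful person would: the job done as asked, in the order asked, and still so for the second after the job is handed in, with the robot touching nothing.
It also fails if it takes over 72 s, if anything falls off the work surface, if the arm or the gripper's body presses on something with over 40 N, if the wrist force passes 120 N, or if a joint passes its speed limit or range.

## Working session

There is one attempt and no reset: what is moved stays moved. The work goes in short steps, Python scripts to look and compute and a tool call to move; the robot and the scene stay as the last step left them, time stands still between calls to the robot, and variables do not carry over. Pictures are saved under pics/ and viewed, at most 10 in all, crops included, and the job is handed in when it is done.

Besides the shell and the picture viewer there is one more tool, called after "Call:" as name(argument=value, ...) on one line, values as JSON. servo_tool: Moves the arm, as the interface text tells. Shift numbers are shares of 25 mm and turn numbers shares of 90 degrees, none past 1 either way. Its arguments: {"type":"object","properties":{"targets":{"type":"array","items":{"type":"object","properties":{"grip":{"type":"number"},"x":{"type":"number","minimum":-1,"maximum":1},"y":{"type":"number","minimum":-1,"maximum":1},"z":{"type":"number","minimum":-1,"maximum":1},"roll":{"type":"number","minimum":-1,"maximum":1}}}},"squeeze":{"type":"number"}},"required":["targets"]}

```bash
ls; mkdir -p pics
python3 - <<'E'
from workcell import sensors,cams,ticket,r
import cv2,numpy as np,pickle
print(sensors.state()); print(r.pinch_z)
d={}
for n in("scene","top"):
    f=cams.grab_frame(n); d[n]=f
    cv2.imwrite(f"pics/{n}0.png",f["pixels"][...,::-1])
    print(n,f["K"],f["k1"],f["R"],f["t"])
pickle.dump(d,open("f0.pkl","wb"))
E
```

```text
pics
{'clock': 0.0, 'joint_pos': array([-1.26252231e+00,  2.07445194e-01,  1.54297328e+00,  2.10521070e-05,
        1.39349347e+00, -1.50495341e-01]), 'dq': array([0.00033806, 0.00219436, 0.00173453, 0.0007592 , 0.00101411,
       0.00117659]), 'joint_efforts': array([-2.46111967e-04, -3.83032644e+01, -2.91598177e+01, -2.97175302e-04,
        1.04052274e-02,  2.12095506e-05]), 'position': array([ 0.25438578, -0.51476359,  0.20930235]), 'orientation': array([ 9.73806260e-01,  2.27376389e-01, -8.10620069e-05, -1.15685347e-03]), 'force': array([-0.49531015, -0.39007652,  0.11071212]), 'ft_torque': array([-0.00332775, -0.00176509,  0.01157116]), 'gripper_force': 0.0, 'finger_gap': 1.0002046216022753}
0.0187
scene [[372.22726297   0.         326.59712103]
 [  0.         372.22726297 202.29046851]
 [  0.           0.           1.        ]] -0.08701698338315474 [[-0.88531274  0.46498022  0.00383906]
 [ 0.38909367  0.74529651 -0.54142333]
 [-0.25461238 -0.47783522 -0.84074136]] [ 0.50824313 -0.16131544  1.22539652]
top [[405.21795285   0.         323.62668198]
 [  0.         405.21795285 204.44956866]
 [  0.           0.           1.        ]] -0.014765120749642447 [[ 0.02095684 -0.99950756  0.02335483]
 [-0.98590848 -0.02453828 -0.16547612]
 [ 0.16596772 -0.01955787 -0.98593722]] [-0.07306213  0.58740649  1.22921296]
```

View pics/top0.png

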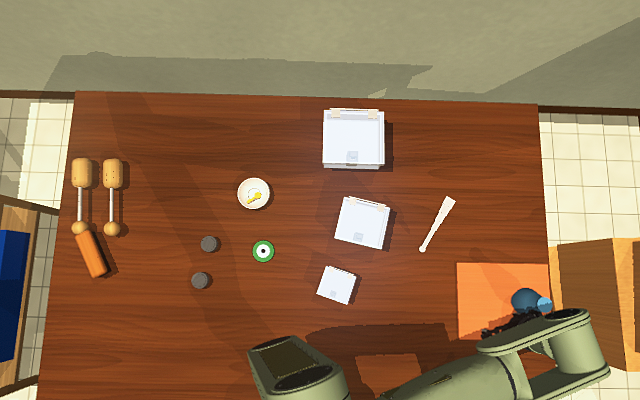

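View pics/scene0.png

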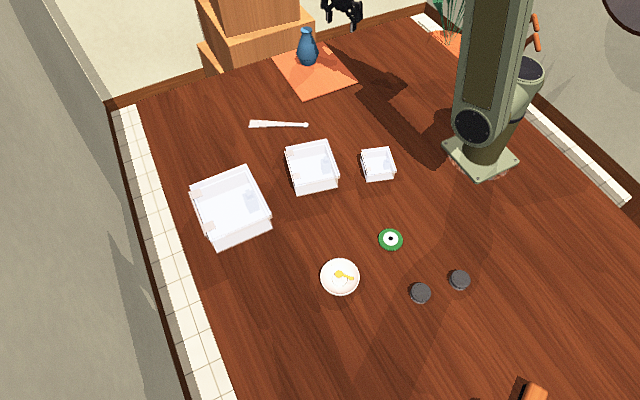

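Candidates in the top picture: boxes at (353,140) large, (362,222) middle and (337,285) small, so I take the middle one. The tins are at (209,244) and (200,281); I'll choose by distance from the base. Bystanders are the dish (254,194), the eye (263,251) and the shoehorn (437,224).

```bash
cat > h.py <<'E'
import cv2,numpy as np
def ray(f,uv):
    K=f["K"]; d=np.array([f["k1"],0,0,0,0.])
    p=cv2.undistortPoints(np.array([[uv]],float),K,d)[0,0]
    return np.array([p[0],p[1],1.])
def px2w(f,uv,z):
    "world point of pixel on plane z; f has R,t (world->cam)"
    R,t=f["R"],f["t"]; c=-R.T@t; d=R.T@ray(f,uv)
    return c+d*(z-c[2])/d[2]
def w2px(f,X):
    R,t=f["R"],f["t"]
    return cv2.projectPoints(np.array(X,float).reshape(-1,1,3),cv2.Rodrigues(R)[0],t,f["K"],np.array([f["k1"],0,0,0,0.]))[0][:,0]
E
python3 - <<'E'
import pickle,cv2,numpy as np
from h import *
d=pickle.load(open("f0.pkl","rb"));T=d["top"];S=d["scene"]
for n,uv,z in [("tinA",(209,244),.022),("tinB",(200,281),.022),("dish",(254,194),.02),("eye",(263,251),.009),("box",(362,222),.068),("horn1",(422,250),.005),("horn2",(450,199),.005)]:
    p=px2w(T,uv,z); print(n,p.round(3),np.hypot(p[0],p[1]).round(3))
for n,uv in [("tinA",(420,292)),("tinB",(460,279))]:
    p=px2w(S,uv,.022); print(n,p.round(3),np.hypot(p[0],p[1]).round(3))
a=cv2.resize(T["pixels"][185:260,320:405],None,fx=6,fy=6,interpolation=cv2.INTER_CUBIC)
b=cv2.resize(T["pixels"][225:300,180:230],None,fx=6,fy=6,interpolation=cv2.INTER_CUBIC)
cv2.imwrite("pics/crop1.png",np.hstack([a,b])[...,::-1])
E
```

```text
tinA [0.458 0.299 0.022] 0.547
tinB [0.343 0.319 0.022] 0.468
dish [0.623 0.166 0.02 ] 0.644
eye [0.441 0.13  0.009] 0.459
box [ 0.534 -0.179  0.068] 0.563
horn1 [ 0.455 -0.381  0.005] 0.594
horn2 [ 0.625 -0.478  0.005] 0.787
tinA [0.461 0.301 0.022] 0.551
tinB [0.347 0.322 0.022] 0.473
```

View pics/crop1.png

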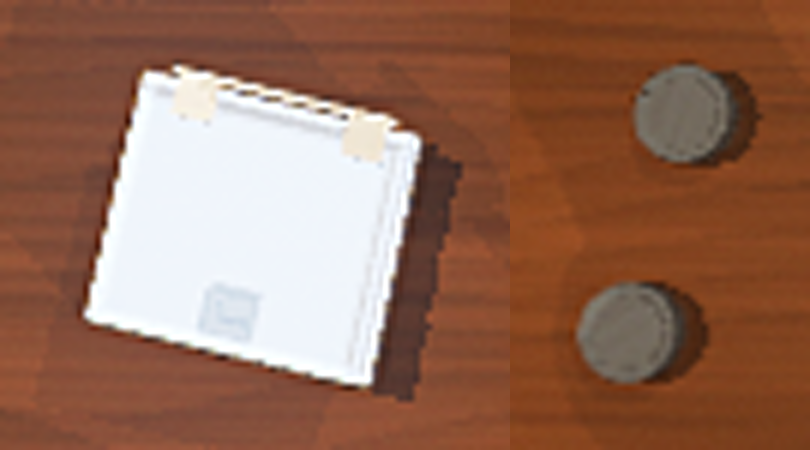

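The crop shows the middle box with its lid corners at crop pixels (88,320), (370,385), (145,72) and (420,135). The latch is at (231,313), on the robot side, and the hinges are at the back. The top tin, A, is the farthest at 0.55 m. Next I'll work out the box pose.

Run:
```python
import pickle
from h import *
from scipy.optimize import least_squares
from scipy.spatial.transform import Rotation as Rt
d=pickle.load(open("f0.pkl","rb"));T=d["top"]
g=lambda u,v:(320+u/6-.4,185+v/6-.4)
px=np.array([g(88,320),g(370,385),g(145,72)])
for p in px: print(px2w(T,p,.07).round(4))
print("latch",px2w(T,g(231,313),.051).round(4))
# box frame (x back); lid corners: front left/right, hinge-line end
L=np.array([[-69.5,74.5,70],[-69.5,-74.5,70],[68,74.5,70],[-46,0,51]])/1000
px=np.vstack([px,g(231,313)])
def W(q): return L@Rt.from_euler('z',q[2]).as_matrix().T+[q[0],q[1],0]
s=least_squares(lambda q:(w2px(T,W(q))-px).ravel(),[.53,-.18,-.2],loss='soft_l1')
q=s.x; print(q.round(4),np.degrees(q[2]).round(1),s.fun.round(1))
c,si=np.cos(q[2]),np.sin(q[2])
B=lambda x,y:np.array([q[0]+c*x-si*y,q[1]+si*x+c*y]).round(4)
print("press",B(-.046,0),"floor",B(.014,0),"front",B(-.0695,0),"hinge",B(.068,0))
from workcell import sensors
st=sensors.state();print(Rt.from_quat(st['orientation']).as_matrix().round(3))
```

```text
[ 0.4823 -0.094   0.07  ]
[ 0.4524 -0.2385  0.07  ]
[ 0.6119 -0.1215  0.07  ]
latch [ 0.4892 -0.1692  0.051 ]
[ 0.5342 -0.1799 -0.2026] -11.6 [-0.3  0.4  0.1  0.4 -0.3 -1.2  0.5  0. ]
press [ 0.4892 -0.1707] floor [ 0.5479 -0.1828] front [ 0.4662 -0.166 ] hinge [ 0.6008 -0.1936]
[[ 0.897  0.443 -0.001]
 [ 0.443 -0.897  0.002]
 [ 0.    -0.002 -1.   ]]
```

Call:
servo_tool(targets=[{"grip": 255,"roll": 0.095},{"grip": 255,"roll": 0.095},{"grip": 255,"roll": 0.095},{"grip": 255,"roll": 0.095},{"grip": 255,"roll": 0.041},{"grip": 255,"y": -1,"x": 0.4},{"grip": 255,"y": -1,"x": 0.4},{"grip": 255,"y": -1,"x": 0.4},{"grip": 255,"y": -1,"x": 0.4},{"grip": 255,"y": -1,"x": 0.4}], squeeze=40)

```text
validation failed for argument at $.ta...
```

Call:
servo_tool(targets=[{"grip": 255,"y": -1,"x": 0.42},{"grip": 255,"y": -1,"x": 0.42},{"grip": 255,"y": -1,"x": 0.42},{"grip": 255,"y": -1,"x": 0.42},{"grip": 255,"y": -1,"x": 0.42},{"grip": 255,"y": -1,"x": 0.42},{"grip": 255,"y": -1,"x": 0.42},{"grip": 255,"y": -1,"x": 0.42},{"grip": 255,"y": -1,"x": 0.42},{"grip": 255}])

```text
validation failed for argument at $.ta...
```

```bash
cat >> h.py <<'E'
from scipy.spatial.transform import Rotation as Rt
Q=np.array([.5342,-.1799,-.2026])
def box2w(x,y,z=0):
    c,s=np.cos(Q[2]),np.sin(Q[2]); return np.array([Q[0]+c*x-s*y,Q[1]+s*x+c*y,z])
def go(st,X):
    "rows of 25mm needed in tool axes to reach world X"
    return (Rt.from_quat(st['orientation']).as_matrix().T@(np.array(X)-st['position'])/.025).round(3)
def wrist(st,f):
    M=np.eye(4);M[:3,:3]=Rt.from_quat(st['orientation']).as_matrix();M[:3,3]=st['position']
    C=np.linalg.inv(M@f["hand_eye"]); f["R"],f["t"]=C[:3,:3],C[:3,3]; return f
E
python3 - <<'E'
from h import *
from workcell import sensors,cams
st=sensors.state(); print({k:np.round(v,3) for k,v in st.items()})
print(go(st,box2w(-.046,0,.074)), np.degrees(Rt.from_quat(st['orientation']).as_euler('ZYX')))
f=wrist(st,cams.grab_frame("wrist")); cv2.imwrite("pics/w1.png",f["pixels"][...,::-1])
for p in [(-.0695,.0745,.07),(-.0695,-.0745,.07),(.068,.0745,.07),(.068,-.0745,.07),(-.046,0,.051)]: print(p,w2px(f,box2w(*p)))
E
```

```text
{'clock': np.float64(0.1), 'joint_pos': array([-1.263,  0.207,  1.543,  0.   ,  1.394, -0.151]), 'dq': array([ 0.   , -0.004, -0.004,  0.001,  0.001, -0.   ]), 'joint_efforts': array([-2.0000e-03, -3.8410e+01, -2.9255e+01, -0.0000e+00,  5.0000e-03,
        0.0000e+00]), 'position': array([ 0.254, -0.515,  0.209]), 'orientation': array([ 0.974,  0.227, -0.   , -0.001]), 'force': array([ 0.285,  0.173, -0.056]), 'ft_torque': array([-0.018,  0.007, -0.024]), 'gripper_force': np.float64(0.0), 'finger_gap': np.float64(0.999)}
[14.514 -8.175  5.439] [ 2.62865832e+01 -1.90454569e-02 -1.79882654e+02]
(-0.0695, 0.0745, 0.07) [[ -30.26693965 -275.18203811]]
(-0.0695, -0.0745, 0.07) [[ 108.78690801 -179.08767739]]
(0.068, 0.0745, 0.07) [[  91.27734827 -358.62226441]]
(0.068, -0.0745, 0.07) [[ 210.48607383 -341.84479988]]
(-0.046, 0, 0.051) [[  64.50979423 -242.45826118]]
```

View pics/w1.png

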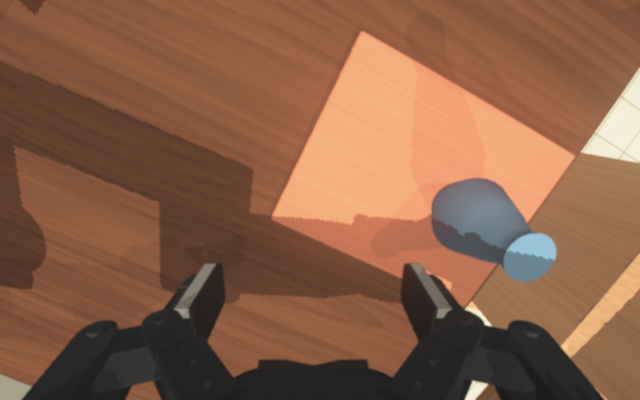

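The picture shows the start pose with the gripper open and the vase at (500,230). The moves were refused, so I'll fill in every field of each row.

Call:
servo_tool(targets=[{"grip": 255,"x": 0,"y": 0,"z": 0,"roll": 0.095},{"grip": 255,"x": 0,"y": 0,"z": 0,"roll": 0.095},{"grip": 255,"x": 0,"y": 0,"z": 0,"roll": 0.095},{"grip": 255,"x": 0,"y": 0,"z": 0,"roll": 0.095},{"grip": 255,"x": 0,"y": 0,"z": 0,"roll": 0.041}], squeeze=40)

```text
clock: 0.65
position: [0.2545, -0.5152, 0.21]
orientation: [0.995, -0.103, -0.0, -0.0]
force: [-0.2, 0.4, 0.5]
finger_gap: 0.146
gripper_force: 0.0
```

Call:
servo_tool(targets=[{"grip": 255,"x": 0.4,"y": -0.96,"z": 0,"roll": 0},{"grip": 255,"x": 0.4,"y": -0.96,"z": 0,"roll": 0},{"grip": 255,"x": 0.4,"y": -0.96,"z": 0,"roll": 0},{"grip": 255,"x": 0.4,"y": -0.96,"z": 0,"roll": 0},{"grip": 255,"x": 0.4,"y": -0.96,"z": 0,"roll": 0},{"grip": 255,"x": 0.4,"y": -0.96,"z": 0,"roll": 0},{"grip": 255,"x": 0.4,"y": -0.96,"z": 0,"roll": 0},{"grip": 255,"x": 0.4,"y": -0.96,"z": 0,"roll": 0},{"grip": 255,"x": 0.4,"y": -0.96,"z": 0,"roll": 0},{"grip": 255,"x": 0.4,"y": -0.96,"z": 0,"roll": 0}])

```text
clock: 1.65
position: [0.4012, -0.2994, 0.2102]
orientation: [0.995, -0.101, -0.0, -0.0]
force: [-0.0, 0.0, -0.1]
finger_gap: 0.002
gripper_force: 0.0
```

Call:
servo_tool(targets=[{"grip": 255,"x": 0.4,"y": -0.96,"z": 0,"roll": 0},{"grip": 255,"x": 0.4,"y": -0.96,"z": 0,"roll": 0},{"grip": 255,"x": 0.4,"y": -0.96,"z": 0,"roll": 0},{"grip": 255,"x": 0.4,"y": -0.96,"z": 0.5,"roll": 0},{"grip": 255,"x": 0.4,"y": -0.96,"z": 0.8,"roll": 0},{"grip": 255,"x": 0.4,"y": -0.96,"z": 0.8,"roll": 0},{"grip": 255,"x": 0,"y": 0,"z": 0,"roll": 0},{"grip": 255,"x": 0,"y": 0,"z": 0,"roll": 0}])

```text
clock: 2.45
position: [0.4881, -0.1711, 0.1573]
orientation: [0.995, -0.1, -0.001, -0.0]
force: [0.1, 0.3, 0.7]
finger_gap: 0.005
gripper_force: 0.0
```

```bash
cat > w.py <<'E'
import sys
from h import *
from workcell import sensors,cams
st=sensors.state(); print({k:np.round(st[k],4) for k in('clock','position','force','joint_pos')},np.degrees(Rt.from_quat(st['orientation']).as_euler('ZYX')).round(2))
if len(sys.argv)>1:
    f=wrist(st,cams.grab_frame("wrist")); cv2.imwrite(f"pics/{sys.argv[1]}.png",f["pixels"][...,::-1])
    np.save("wf.npy",f,allow_pickle=True)
E
python3 - <<'E'
import sys; sys.argv=["w","w2"]
exec(open("w.py").read())
print(go(st,box2w(-.046,0,.072)))
for p in [(-.0695,.0745,.07),(-.0695,-.0745,.07),(.068,.0745,.07),(.068,-.0745,.07),(-.046,0,.051)]: print(p,w2px(f,box2w(*p)).round(0))
E
```

```text
{'clock': np.float64(2.45), 'position': array([ 0.4881, -0.1711,  0.1573]), 'force': array([0.0518, 0.3007, 0.6709]), 'joint_pos': array([-5.0420e-01,  1.3700e-01,  1.7379e+00, -6.0000e-04,  1.2686e+00,
        1.2678e+00])} [-1.152e+01  1.100e-01  1.800e+02]
[ 0.044 -0.026  3.412]
(-0.0695, 0.0745, 0.07) [[226. 228.]]
(-0.0695, -0.0745, 0.07) [[396. 228.]]
(0.068, 0.0745, 0.07) [[211.  56.]]
(0.068, -0.0745, 0.07) [[411.  56.]]
(-0.046, 0, 0.051) [[311. 196.]]
```

View pics/w2.png

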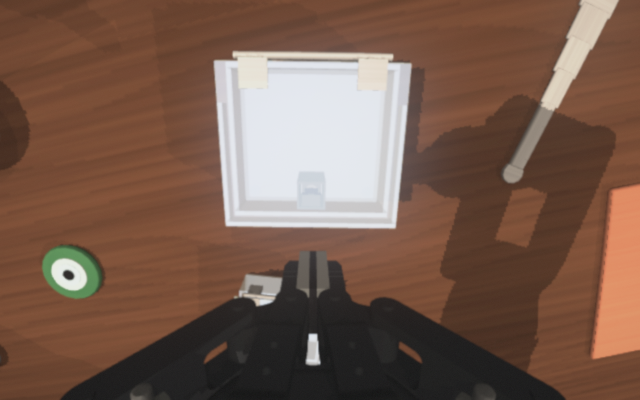

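The wrist view shows the box front corners at (226,228) and (396,228) and the latch at (311,192). That matches the prediction to within 2 mm. I'll descend now.

Call:
servo_tool(targets=[{"grip": 255,"x": 0,"y": 0,"z": 0.8,"roll": 0},{"grip": 255,"x": 0,"y": 0,"z": 0.8,"roll": 0},{"grip": 255,"x": 0,"y": 0,"z": 0.8,"roll": 0},{"grip": 255,"x": 0,"y": 0,"z": 0.6,"roll": 0},{"grip": 255,"x": 0,"y": 0,"z": 0.3,"roll": 0},{"grip": 255,"x": 0,"y": 0,"z": 0,"roll": 0},{"grip": 255,"x": 0,"y": 0,"z": 0,"roll": 0},{"grip": 255,"x": 0,"y": 0,"z": 0,"roll": 0}])

```text
clock: 3.3
position: [0.4895, -0.1724, 0.0768]
orientation: [0.995, -0.101, 0.001, 0.001]
force: [0.0, -0.5, 0.0]
finger_gap: 0.0
gripper_force: 0.0
```

Call:
servo_tool(targets=[{"grip": 255,"x": 0,"y": 0,"z": 0.04,"roll": 0},{"grip": 255,"x": 0,"y": 0,"z": 0.04,"roll": 0},{"grip": 255,"x": 0,"y": 0,"z": 0.04,"roll": 0},{"grip": 255,"x": 0,"y": 0,"z": 0.04,"roll": 0},{"grip": 255,"x": 0,"y": 0,"z": 0.04,"roll": 0},{"grip": 255,"x": 0,"y": 0,"z": 0,"roll": 0},{"grip": 255,"x": 0,"y": 0,"z": 0,"roll": 0}])

```text
clock: 4.0
position: [0.4886, -0.1715, 0.0704]
orientation: [0.995, -0.101, -0.0, -0.0]
force: [0.1, -0.1, -0.4]
finger_gap: -0.003
gripper_force: 0.0
```

Call:
servo_tool(targets=[{"grip": 255,"x": 0,"y": 0,"z": 0.04,"roll": 0},{"grip": 255,"x": 0,"y": 0,"z": 0.04,"roll": 0},{"grip": 255,"x": 0,"y": 0,"z": 0.04,"roll": 0},{"grip": 255,"x": 0,"y": 0,"z": 0.04,"roll": 0},{"grip": 255,"x": 0,"y": 0,"z": 0.04,"roll": 0},{"grip": 255,"x": 0,"y": 0,"z": 0,"roll": 0},{"grip": 255,"x": 0,"y": 0,"z": 0,"roll": 0}])

```text
clock: 4.7
position: [0.4886, -0.1716, 0.0654]
orientation: [0.995, -0.101, -0.0, -0.0]
force: [-0.0, -0.0, -0.3]
finger_gap: -0.004
gripper_force: 0.0
```

Call:
servo_tool(targets=[{"grip": 255,"x": 0,"y": 0,"z": 0.04,"roll": 0},{"grip": 255,"x": 0,"y": 0,"z": 0,"roll": 0},{"grip": 255,"x": 0,"y": 0,"z": 0,"roll": 0}])

```text
clock: 5.0
position: [0.4886, -0.1716, 0.0645]
orientation: [0.995, -0.101, -0.0, -0.0]
force: [0.1, -0.5, 0.5]
finger_gap: -0.0
gripper_force: 0.0
```

Call:
servo_tool(targets=[{"grip": 255,"x": 0,"y": 0,"z": 0.04,"roll": 0},{"grip": 255,"x": 0,"y": 0,"z": 0.04,"roll": 0},{"grip": 255,"x": 0,"y": 0,"z": 0,"roll": 0},{"grip": 255,"x": 0,"y": 0,"z": 0,"roll": 0}])

```text
clock: 5.4
position: [0.4886, -0.1715, 0.0624]
orientation: [0.995, -0.101, -0.0, -0.0]
force: [0.1, -0.1, 0.5]
finger_gap: -0.001
gripper_force: 0.0
```

Run:
```python
from h import *
from workcell import sensors,cams
st=sensors.state(); print(st['force'],st['position'],st['joint_efforts'])
f=cams.grab_frame("scene"); p=w2px(f,st['position'])[0].astype(int); print(p, w2px(f,box2w(-.046,0,.07)))
w=cams.grab_frame("wrist")["pixels"]
a=f["pixels"][p[1]-70:p[1]+60,p[0]-60:p[0]+60]
a=cv2.resize(a,None,fx=3,fy=3,interpolation=cv2.INTER_CUBIC)
cv2.imwrite("pics/c2.png",np.hstack([a,cv2.resize(w[90:350,100:520],(420,390))])[...,::-1])
```

```text
[ 0.06663964 -0.06795685  0.47279444] [ 0.48855693 -0.17153153  0.06239664] [ 1.69174811e-03 -3.55988216e+01 -2.40907484e+01  7.77617834e-05
  3.16972779e-03 -9.52496663e-06]
[325 158] [[325.31436469 157.26709379]]
```

View pics/c2.png

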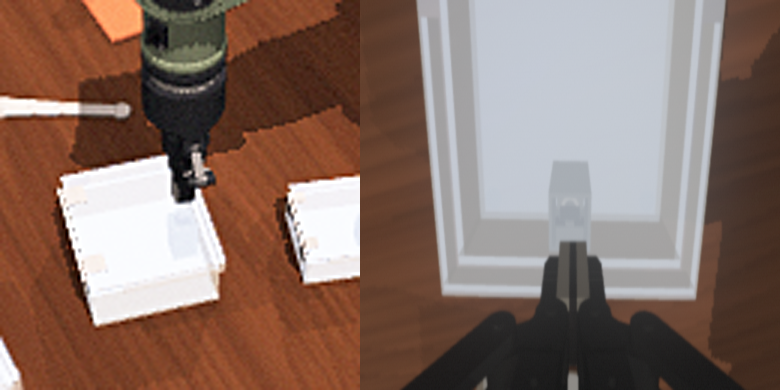

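The fingertip is over the latch, at scene pixel (326,155), with no contact yet. I'll carry on down in 1 mm steps.

Call:
servo_tool(targets=[{"grip": 255,"x": 0,"y": 0,"z": 0.04,"roll": 0},{"grip": 255,"x": 0,"y": 0,"z": 0.04,"roll": 0},{"grip": 255,"x": 0,"y": 0,"z": 0,"roll": 0},{"grip": 255,"x": 0,"y": 0,"z": 0,"roll": 0}])

```text
clock: 5.9
position: [0.4886, -0.1715, 0.0604]
orientation: [0.995, -0.101, -0.0, -0.0]
force: [0.1, 1.0, -0.1]
finger_gap: -0.001
gripper_force: 0.0
```

Call:
servo_tool(targets=[{"grip": 255,"x": 0,"y": 0,"z": 0.04,"roll": 0},{"grip": 255,"x": 0,"y": 0,"z": 0.0,"roll": 0},{"grip": 255,"x": 0,"y": 0,"z": 0,"roll": 0}])

```text
clock: 6.2
position: [0.4886, -0.1716, 0.0595]
orientation: [0.995, -0.101, -0.0, -0.0]
force: [0.4, 0.2, 0.1]
finger_gap: -0.0
gripper_force: 0.0
```

Run:
```python
from h import *
from workcell import sensors,cams
st=sensors.state()
f=wrist(st,cams.grab_frame("wrist"));print(st['force'],st['position'],w2px(f,st['position']),f["hand_eye"].round(3))
print("lid front at z70/60",w2px(f,[box2w(-.0695,0,z) for z in(.07,.06)]).round(0))
w=f["pixels"]
print(w.shape, "closure gap",st['finger_gap'])
import cv2
cv2.imwrite("pics/c3.png",cv2.resize(w[150:300,220:420],None,fx=3,fy=3,interpolation=cv2.INTER_CUBIC)[...,::-1])
```

```text
[0.44212461 0.15888111 0.06724116] [ 0.48858959 -0.17156625  0.05946103] [[311.54478621 248.26476642]] [[ 0.    -0.952 -0.305  0.078]
 [ 1.     0.     0.     0.001]
 [-0.    -0.305  0.952 -0.163]
 [ 0.     0.     0.     1.   ]]
lid front at z70/60 [[310. 293.]
 [310. 284.]]
(400, 640, 3) closure gap -0.00018182975659600378
```

View pics/c3.png

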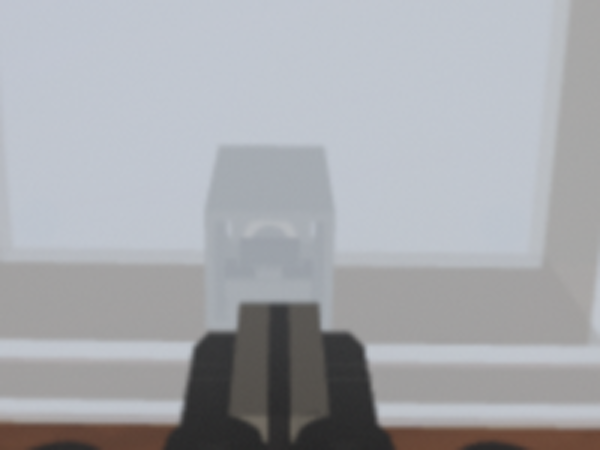

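The fingertip is at about (313,251), just over the latch, and the lid front edge is near row 290, so the lid hasn't visibly moved. I'll continue down.

Call:
servo_tool(targets=[{"grip": 255,"x": 0,"y": 0,"z": 0.04,"roll": 0},{"grip": 255,"x": 0,"y": 0,"z": 0,"roll": 0},{"grip": 255,"x": 0,"y": 0,"z": 0,"roll": 0}])

```text
clock: 6.55
position: [0.4885, -0.1715, 0.0584]
orientation: [0.995, -0.101, -0.0, -0.0]
force: [-0.1, 0.1, 0.0]
finger_gap: -0.0
gripper_force: 0.0
```

Run:
```python
from h import *
from workcell import sensors,cams
st=sensors.state();print(st['force'],st['position'],st['ft_torque'],st['joint_efforts'])
f=cams.grab_frame("top"); import pickle
g=pickle.load(open("f0.pkl","rb"))["top"]
# lid edge profile rows (wrist): column clear of fingers
w=wrist(st,cams.grab_frame("wrist")); print(w["pixels"][270:310,270].mean(1).astype(int), w2px(w,[box2w(-.0695,.035,z) for z in(.07,.06)]).round(1))
```

```text
[-0.11070906  0.09301421  0.02053339] [ 0.4885395  -0.1715422   0.05841349] [ 0.02095984 -0.00807387 -0.01442706] [-8.46041701e-06 -3.57112849e+01 -2.39416784e+01  8.38169444e-05
  1.78022270e-03  1.13891957e-05]
[184 171 163 158 158 158 157 157 157 157 157 158 157 162 177 191 195 194
 190 177 168 155 116  82  71  70  71  70  71  71  73  69  58  44  40  39
  37  39  39  36] [[248.3 293.9]
 [251.6 284.3]]
```

Run:
```python
from h import *
from workcell import sensors,cams
st=sensors.state()
w=wrist(st,cams.grab_frame("wrist")); print(w["K"][0,0],w["k1"])
R=Rt.from_quat(st['orientation']).as_matrix()
for x in(-.011,0,.005,.011):
  for z in (0,-.005,-.01,-.015,-.03): print(x,z,w2px(w,st['position']+R@[x,0,z])[0].round(1))
a=w["pixels"].mean(2)
print(a[225:265,305].astype(int)); print(a[225:265,313].astype(int))
```

```text
308.18423330892983 -0.036882852131980386
-0.011 0 [311.6 265.2]
-0.011 -0.005 [311.5 269.4]
-0.011 -0.01 [311.5 273.8]
-0.011 -0.015 [311.5 278.5]
-0.011 -0.03 [311.4 294.3]
0 0 [311.5 248.3]
0 -0.005 [311.5 252.1]
0 -0.01 [311.5 256.2]
0 -0.015 [311.5 260.4]
0 -0.03 [311.4 274.9]
0.005 0 [311.5 240.4]
0.005 -0.005 [311.5 244. ]
0.005 -0.01 [311.5 247.9]
0.005 -0.015 [311.5 252. ]
0.005 -0.03 [311.3 265.8]
0.011 0 [311.5 230.7]
0.011 -0.005 [311.5 234.1]
0.011 -0.01 [311.5 237.7]
0.011 -0.015 [311.4 241.6]
0.011 -0.03 [311.3 254.5]
[184 183 178 171 166 162 161 161 161 161 161 161 161 162 165 166 167 167
 168 169 171 171 172 171 166 145 109  88  87  87  85  85  85  85  85  84
  84  84  84  84]
[183 180 174 169 166 163 160 160 160 161 161 160 161 161 164 166 167 169
 168 170 171 172 171 171 165 139  94  65  58  58  57  56  56  57  56  55
  55  54  54  53]
```

The wrist and scene views both put the real fingertip 13–20 mm above the reported TCP. I'll keep descending until I feel contact.

Call:
servo_tool(targets=[{"grip": 255,"x": 0,"y": 0,"z": 0.04,"roll": 0},{"grip": 255,"x": 0,"y": 0,"z": 0.04,"roll": 0},{"grip": 255,"x": 0,"y": 0,"z": 0.04,"roll": 0},{"grip": 255,"x": 0,"y": 0,"z": 0,"roll": 0},{"grip": 255,"x": 0,"y": 0,"z": 0,"roll": 0}])

```text
clock: 7.2
position: [0.4886, -0.1716, 0.0554]
orientation: [0.995, -0.101, -0.0, -0.0]
force: [0.7, -0.4, 0.8]
finger_gap: 0.002
gripper_force: 0.0
```

Call:
servo_tool(targets=[{"grip": 255,"x": 0,"y": 0,"z": 0.04,"roll": 0},{"grip": 255,"x": 0,"y": 0,"z": 0.04,"roll": 0},{"grip": 255,"x": 0,"y": 0,"z": 0.04,"roll": 0},{"grip": 255,"x": 0,"y": 0,"z": 0,"roll": 0},{"grip": 255,"x": 0,"y": 0,"z": 0,"roll": 0}])

```text
clock: 7.7
position: [0.4886, -0.1716, 0.0524]
orientation: [0.995, -0.101, -0.0, -0.0]
force: [0.1, -0.3, -0.5]
finger_gap: -0.001
gripper_force: 0.0
```

Call:
servo_tool(targets=[{"grip": 255,"x": 0,"y": 0,"z": 0.04,"roll": 0},{"grip": 255,"x": 0,"y": 0,"z": 0.04,"roll": 0},{"grip": 255,"x": 0,"y": 0,"z": 0.04,"roll": 0},{"grip": 255,"x": 0,"y": 0,"z": 0,"roll": 0},{"grip": 255,"x": 0,"y": 0,"z": 0,"roll": 0}])

```text
clock: 8.2
position: [0.4885, -0.1715, 0.0495]
orientation: [0.995, -0.101, -0.0, -0.0]
force: [1.5, 0.6, 0.7]
finger_gap: -0.002
gripper_force: 0.2
```

Run:
```python
from h import *
from workcell import sensors,cams
st=sensors.state(); print(st['force'],st['position'])
w=wrist(st,cams.grab_frame("wrist")); a=w["pixels"].mean(2)
print(a[235:262:1,313].astype(int)); print(a[280:302,270].astype(int), w2px(w,[box2w(-.0695,.035,z) for z in(.07,.06)]).round(1))
f=cams.grab_frame("scene"); p=w2px(f,st['position'])[0]; print(p,w2px(f,st['position']+[0,0,.02]))
s=f["pixels"]; cv2.imwrite("pics/c4.png",np.hstack([cv2.resize(s[110:190,270:370],None,fx=4,fy=4,interpolation=cv2.INTER_CUBIC),cv2.resize(w["pixels"][180:320,230:400],(400,320),interpolation=cv2.INTER_CUBIC)])[...,::-1])
```

```text
[1.54026859 0.63099668 0.73503306] [ 0.48852786 -0.17153687  0.04945371]
[157 154 152 153 153 153 153 153 153 154 156 159 160 160 155 130  89  61
  55  55  54  54  55  54  53  54  52]
[151 150 149 150 149 150 150 150 149 148 149 150 158 174 184 185 183 175
 163 157 143 106] [[245.1 303.3]
 [248.7 292.8]]
[325.3500081  161.29123271] [[325.35703061 157.10817441]]
```

View pics/c4.png

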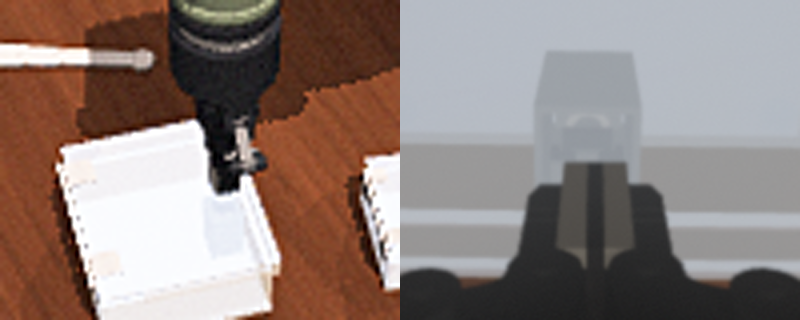

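The tip shows at scene (326,158), about 16–20 mm above the reported TCP, and the lid is still unmoved. Contact should come about now.

Call:
servo_tool(targets=[{"grip": 255,"x": 0,"y": 0,"z": 0.04,"roll": 0},{"grip": 255,"x": 0,"y": 0,"z": 0.04,"roll": 0},{"grip": 255,"x": 0,"y": 0,"z": 0,"roll": 0},{"grip": 255,"x": 0,"y": 0,"z": 0,"roll": 0}])

```text
clock: 8.7
position: [0.4887, -0.1716, 0.0478]
orientation: [0.995, -0.101, 0.0, 0.0]
force: [-2.8, 0.4, 3.9]
finger_gap: -0.001
gripper_force: 2.0
```

Call:
servo_tool(targets=[{"grip": 255,"x": 0,"y": 0,"z": 0.03,"roll": 0},{"grip": 255,"x": 0,"y": 0,"z": 0.03,"roll": 0},{"grip": 255,"x": 0,"y": 0,"z": 0.03,"roll": 0},{"grip": 255,"x": 0,"y": 0,"z": 0.03,"roll": 0},{"grip": 255,"x": 0,"y": 0,"z": 0,"roll": 0},{"grip": 255,"x": 0,"y": 0,"z": 0,"roll": 0}])

```text
clock: 9.3
position: [0.4887, -0.1716, 0.0445]
orientation: [0.995, -0.101, 0.0, 0.0]
force: [-1.0, 0.6, 5.3]
finger_gap: -0.004
gripper_force: 2.2
```

Call:
servo_tool(targets=[{"grip": 255,"x": 0,"y": 0,"z": 0.02,"roll": 0},{"grip": 255,"x": 0,"y": 0,"z": 0.02,"roll": 0},{"grip": 255,"x": 0,"y": 0,"z": 0,"roll": 0},{"grip": 255,"x": 0,"y": 0,"z": 0,"roll": 0}])

```text
clock: 9.7
position: [0.4887, -0.1716, 0.0435]
orientation: [0.995, -0.101, 0.0, 0.0]
force: [-1.6, -0.4, 5.1]
finger_gap: 0.002
gripper_force: 2.3
```

Call:
servo_tool(targets=[{"grip": 255,"x": 0,"y": 0,"z": 0.02,"roll": 0},{"grip": 255,"x": 0,"y": 0,"z": 0.02,"roll": 0},{"grip": 255,"x": 0,"y": 0,"z": 0,"roll": 0},{"grip": 255,"x": 0,"y": 0,"z": 0,"roll": 0}])

```text
clock: 10.1
position: [0.4887, -0.1716, 0.0425]
orientation: [0.995, -0.101, 0.0, 0.0]
force: [-1.3, -0.3, 5.3]
finger_gap: 0.002
gripper_force: 2.4
```

Call:
servo_tool(targets=[{"grip": 255,"x": 0,"y": 0,"z": 0.02,"roll": 0},{"grip": 255,"x": 0,"y": 0,"z": 0.02,"roll": 0},{"grip": 255,"x": 0,"y": 0,"z": 0,"roll": 0},{"grip": 255,"x": 0,"y": 0,"z": 0,"roll": 0}])

```text
clock: 10.5
position: [0.4887, -0.1716, 0.0416]
orientation: [0.995, -0.101, 0.0, 0.0]
force: [0.7, 1.4, 4.1]
finger_gap: 0.002
gripper_force: 2.5
```

Call:
servo_tool(targets=[{"grip": 255,"x": 0,"y": 0,"z": 0.02,"roll": 0},{"grip": 255,"x": 0,"y": 0,"z": 0.02,"roll": 0},{"grip": 255,"x": 0,"y": 0,"z": 0,"roll": 0},{"grip": 255,"x": 0,"y": 0,"z": 0,"roll": 0}])

```text
clock: 10.9
position: [0.4887, -0.1716, 0.0411]
orientation: [0.995, -0.101, 0.0, 0.0]
force: [-2.2, 0.7, 8.6]
finger_gap: -0.004
gripper_force: 4.3
```

Stop felt at z = 0.041 (8.6 N). Now I'll let go and retreat to the front.

Call:
servo_tool(targets=[{"grip": 255,"x": -0.05,"y": 0,"z": -0.3,"roll": 0},{"grip": 255,"x": -0.3,"y": 0,"z": -0.6,"roll": 0},{"grip": 255,"x": -0.8,"y": 0,"z": -0.6,"roll": 0},{"grip": 255,"x": -1,"y": 0,"z": -0.5,"roll": 0},{"grip": 255,"x": -0.6,"y": -0.6,"z": -0.5,"roll": 0},{"grip": 0,"x": 0,"y": -1,"z": -0.5,"roll": 0},{"grip": 0,"x": 0,"y": -1,"z": -0.5,"roll": 0},{"grip": 0,"x": 0,"y": -1,"z": -0.5,"roll": 0},{"grip": 0,"x": 0,"y": -1,"z": -0.5,"roll": 0},{"grip": 0,"x": 0,"y": -1,"z": -0.5,"roll": 0}])

```text
clock: 11.9
position: [0.4489, -0.0194, 0.1654]
orientation: [0.995, -0.101, -0.0, -0.0]
force: [-0.1, -0.3, -0.2]
finger_gap: 0.85
gripper_force: 0.0
```

Run:
```python
from h import *
from workcell import sensors,cams
st=sensors.state(); print(st['clock'],st['position'],st['joint_pos'].round(2))
A=px2w(cams.grab_frame("top"),(209,244),.022); print(go(st,[.459,.300,st['position'][2]]))
```

```text
11.9 [ 0.44890576 -0.01944353  0.16544404] [-0.24 -0.02  1.89  0.    1.28  1.54]
[-2.1760e+00 -1.2597e+01  4.0000e-03]
```

Call:
servo_tool(targets=[{"grip": 0,"x": -0.16,"y": -0.9,"z": 0,"roll": 0},{"grip": 0,"x": -0.16,"y": -0.9,"z": 0,"roll": 0},{"grip": 0,"x": -0.16,"y": -0.9,"z": 0,"roll": 0},{"grip": 0,"x": -0.16,"y": -0.9,"z": 0,"roll": 0},{"grip": 0,"x": -0.16,"y": -0.9,"z": 0,"roll": 0},{"grip": 0,"x": -0.16,"y": -0.9,"z": 0,"roll": 0},{"grip": 0,"x": -0.16,"y": -0.9,"z": 0,"roll": 0},{"grip": 0,"x": -0.16,"y": -0.9,"z": 0,"roll": 0},{"grip": 0,"x": -0.16,"y": -0.9,"z": 0,"roll": 0},{"grip": 0,"x": -0.16,"y": -0.9,"z": 0,"roll": 0}])

```text
clock: 12.95
position: [0.4549, 0.2084, 0.1647]
orientation: [0.995, -0.101, -0.001, 0.0]
force: [-0.1, 0.3, 0.3]
finger_gap: 1.0
gripper_force: 0.0
```

Call:
servo_tool(targets=[{"grip": 0,"x": -0.16,"y": -0.9,"z": 0,"roll": 0},{"grip": 0,"x": -0.16,"y": -0.9,"z": 0,"roll": 0},{"grip": 0,"x": -0.16,"y": -0.9,"z": 0,"roll": 0},{"grip": 0,"x": -0.1,"y": -0.9,"z": 0,"roll": 0},{"grip": 0,"x": 0,"y": 0,"z": 0,"roll": 0},{"grip": 0,"x": 0,"y": 0,"z": 0,"roll": 0}])

```text
clock: 13.55
position: [0.4588, 0.2985, 0.1646]
orientation: [0.995, -0.101, -0.001, 0.001]
force: [-0.4, -0.2, -0.1]
finger_gap: 0.998
gripper_force: 0.0
```

Run:
```python
from h import *
from workcell import sensors,cams
st=sensors.state(); print(st['clock'],st['position'],st['joint_pos'].round(2))
w=wrist(st,cams.grab_frame("wrist")); print(w2px(w,[[.459,.3,.022],st['position']]).round(0))
t=cams.grab_frame("top")["pixels"]; a=cv2.resize(t[170:260,320:405],(340,360),interpolation=cv2.INTER_CUBIC)
b=cv2.resize(w["pixels"],(440,275)); b=np.vstack([b,np.zeros((85,440,3),np.uint8)])
cv2.imwrite("pics/c5.png",np.hstack([a,b])[...,::-1])
np.save("wf.npy",w,allow_pickle=True)
```

```text
13.55 [0.4588338  0.29850975 0.16461854] [ 0.42  0.19  1.66 -0.    1.29  2.19]
[[310. 188.]
 [312. 248.]]
```

View pics/c5.png

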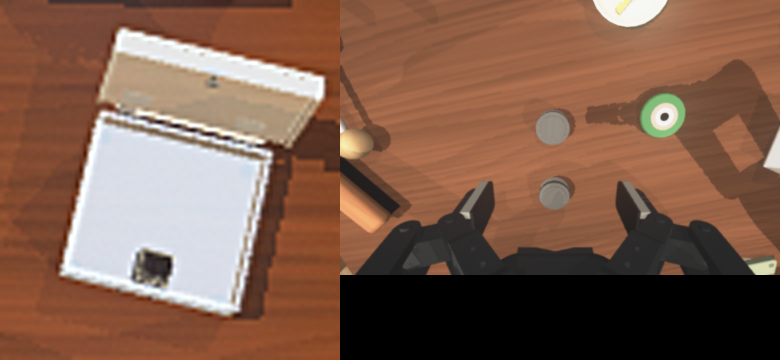

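The top view shows the box lid standing open. In the wrist view, tin A is at about (308,185), within 3 px of the prediction. I'll descend with the fingers narrowed to about 65 mm.

Call:
servo_tool(targets=[{"grip": 60,"x": 0.08,"y": -0.03,"z": 0.8,"roll": 0},{"grip": 60,"x": 0,"y": 0,"z": 0.9,"roll": 0},{"grip": 60,"x": 0,"y": 0,"z": 0.9,"roll": 0},{"grip": 60,"x": 0,"y": 0,"z": 0.9,"roll": 0},{"grip": 60,"x": 0,"y": 0,"z": 0.9,"roll": 0},{"grip": 60,"x": 0,"y": 0,"z": 0.9,"roll": 0},{"grip": 60,"x": 0,"y": 0,"z": 0.7,"roll": 0},{"grip": 60,"x": 0,"y": 0,"z": 0.4,"roll": 0},{"grip": 60,"x": 0,"y": 0,"z": 0,"roll": 0},{"grip": 60,"x": 0,"y": 0,"z": 0,"roll": 0}])

```text
clock: 14.65
position: [0.4621, 0.299, 0.006]
orientation: [0.995, -0.101, 0.0, -0.0]
force: [0.3, -0.8, 0.2]
finger_gap: 0.763
gripper_force: 0.0
```

Run:
```python
from h import *
from workcell import sensors,cams
st=sensors.state(); print(st['clock'],st['position'],st['force'],st['finger_gap'])
w=wrist(st,cams.grab_frame("wrist")); print(w2px(w,[[.461,.3,.022],[.461,.3,.0],st['position']]).round(0))
cv2.imwrite("pics/c6.png",w["pixels"][100:350,170:470][...,::-1])
```

```text
14.65 [0.46208674 0.29904637 0.00604987] [ 0.30308343 -0.75279877  0.22753512] 0.7632427595013302
[[310. 263.]
 [310. 246.]
 [312. 248.]]
```

View pics/c6.png

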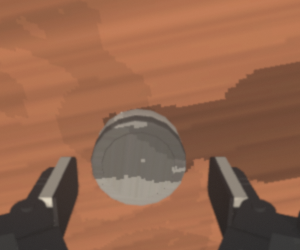

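The tin's top is centred at about (310,260), midway between the fingers and 3 px from the prediction. Now I'll go down by feel.

Call:
servo_tool(targets=[{"grip": 60,"x": 0,"y": 0,"z": 0.2,"roll": 0},{"grip": 60,"x": 0,"y": 0,"z": 0.2,"roll": 0},{"grip": 60,"x": 0,"y": 0,"z": 0.2,"roll": 0},{"grip": 60,"x": 0,"y": 0,"z": 0,"roll": 0},{"grip": 60,"x": 0,"y": 0,"z": 0,"roll": 0}])

```text
clock: 15.2
position: [0.4612, 0.2992, -0.0098]
orientation: [0.995, -0.101, -0.0, 0.0]
force: [-0.1, 0.7, -0.2]
finger_gap: 0.768
gripper_force: 0.0
```

Call:
servo_tool(targets=[{"grip": 60,"x": 0,"y": 0,"z": 0.08,"roll": 0},{"grip": 60,"x": 0,"y": 0,"z": 0.08,"roll": 0},{"grip": 60,"x": 0,"y": 0,"z": 0.08,"roll": 0},{"grip": 60,"x": 0,"y": 0,"z": 0.04,"roll": 0},{"grip": 60,"x": 0,"y": 0,"z": 0,"roll": 0},{"grip": 60,"x": 0,"y": 0,"z": 0,"roll": 0}])

```text
clock: 15.8
position: [0.4615, 0.2993, -0.0165]
orientation: [0.995, -0.101, 0.0, 0.0]
force: [0.1, -0.3, -1.1]
finger_gap: 0.765
gripper_force: 0.0
```

Call:
servo_tool(targets=[{"grip": 60,"x": 0,"y": 0,"z": 0.06,"roll": 0},{"grip": 60,"x": 0,"y": 0,"z": 0.04,"roll": 0},{"grip": 160,"x": 0,"y": 0,"z": 0,"roll": 0},{"grip": 160,"x": 0,"y": 0,"z": 0,"roll": 0},{"grip": 160,"x": 0,"y": 0,"z": 0,"roll": 0},{"grip": 160,"x": 0,"y": 0,"z": 0,"roll": 0},{"grip": 160,"x": 0,"y": 0,"z": 0,"roll": 0}], squeeze=35)

```text
clock: 16.5
position: [0.4617, 0.2994, -0.0188]
orientation: [0.995, -0.101, 0.0, -0.0]
force: [0.3, 0.4, 2.9]
finger_gap: 0.588
gripper_force: 36.7
```

Call:
servo_tool(targets=[{"grip": 160,"x": 0,"y": 0,"z": -0.2,"roll": 0},{"grip": 160,"x": 0,"y": 0,"z": -0.5,"roll": 0},{"grip": 160,"x": 0,"y": 0,"z": -1,"roll": 0},{"grip": 160,"x": 0,"y": 0,"z": -1,"roll": 0},{"grip": 160,"x": 0,"y": 0,"z": -1,"roll": 0},{"grip": 160,"x": 0,"y": 0,"z": -1,"roll": 0},{"grip": 160,"x": 0,"y": 0,"z": -1,"roll": 0},{"grip": 160,"x": 0,"y": 0,"z": -0.5,"roll": 0},{"grip": 160,"x": 0,"y": 0,"z": 0,"roll": 0},{"grip": 160,"x": 0,"y": 0,"z": 0,"roll": 0}])

```text
clock: 17.5
position: [0.4609, 0.299, 0.1354]
orientation: [0.995, -0.101, -0.0, 0.0]
force: [-0.1, -0.8, -1.1]
finger_gap: 0.587
gripper_force: 36.6
```

Run:
```python
from h import *
from workcell import sensors,cams
st=sensors.state(); print(st['clock'],st['position'],st['force'],st['finger_gap'])
print(go(st,box2w(.003,0,.1)))
w=wrist(st,cams.grab_frame("wrist")); p=w["pixels"]; g=cv2.cvtColor(p,cv2.COLOR_RGB2HSV)
m=((g[...,1]<60)&(g[...,2]>60)).astype(np.uint8); m[:, :170]=0; m[:,470:]=0
n,l,s,c=cv2.connectedComponentsWithStats(m); print([(x[:5].tolist(),y.round(0).tolist()) for x,y in zip(s,c) if 300<x[4]<40000])
R=Rt.from_quat(st['orientation']).as_matrix(); print(w2px(w,[st['position']+R@[0,0,-z] for z in (.019,.041)]).round(0))
```

```text
17.5 [0.46094629 0.298997   0.13542371] [-0.05614829 -0.77008026 -1.08618471] 0.5869006413352332
[ 6.844 18.174  1.422]
[([380, 0, 90, 35, 2284], [430.0, 15.0]), ([257, 224, 111, 111, 9474], [312.0, 280.0]), ([225, 254, 34, 74, 889], [243.0, 282.0]), ([367, 254, 33, 49, 767], [383.0, 278.0])]
[[311. 264.]
 [311. 287.]]
```

Call:
servo_tool(targets=[{"grip": 160,"x": 0.34,"y": 0.91,"z": 0,"roll": 0},{"grip": 160,"x": 0.34,"y": 0.91,"z": 0,"roll": 0},{"grip": 160,"x": 0.34,"y": 0.91,"z": 0,"roll": 0},{"grip": 160,"x": 0.34,"y": 0.91,"z": 0,"roll": 0},{"grip": 160,"x": 0.34,"y": 0.91,"z": 0,"roll": 0},{"grip": 160,"x": 0.34,"y": 0.91,"z": 0,"roll": 0},{"grip": 160,"x": 0.34,"y": 0.91,"z": 0,"roll": 0},{"grip": 160,"x": 0.34,"y": 0.91,"z": 0,"roll": 0},{"grip": 160,"x": 0.34,"y": 0.91,"z": 0,"roll": 0},{"grip": 160,"x": 0.34,"y": 0.91,"z": 0,"roll": 0}])

```text
clock: 18.55
position: [0.4976, 0.0584, 0.134]
orientation: [0.995, -0.101, -0.002, 0.0]
force: [-0.3, 0.3, -1.3]
finger_gap: 0.59
gripper_force: 36.7
```

Call:
servo_tool(targets=[{"grip": 160,"x": 0.34,"y": 0.91,"z": 0,"roll": 0},{"grip": 160,"x": 0.34,"y": 0.91,"z": 0,"roll": 0},{"grip": 160,"x": 0.34,"y": 0.91,"z": 0,"roll": 0},{"grip": 160,"x": 0.34,"y": 0.91,"z": 0,"roll": 0},{"grip": 160,"x": 0.34,"y": 0.91,"z": 0,"roll": 0},{"grip": 160,"x": 0.34,"y": 0.91,"z": 0,"roll": 0},{"grip": 160,"x": 0.34,"y": 0.91,"z": 0,"roll": 0},{"grip": 160,"x": 0.34,"y": 0.91,"z": 0,"roll": 0},{"grip": 160,"x": 0.34,"y": 0.91,"z": 0,"roll": 0},{"grip": 160,"x": 0.34,"y": 0.89,"z": 0,"roll": 0}])

```text
clock: 19.55
position: [0.5353, -0.1805, 0.1337]
orientation: [0.995, -0.101, -0.002, -0.001]
force: [0.9, 0.2, -0.8]
finger_gap: 0.588
gripper_force: 36.7
```

Run:
```python
from h import *
from workcell import sensors,cams
st=sensors.state(); print(st['clock'],st['position'],st['force'],st['finger_gap'])
print(go(st,box2w(.003,0,-.015)))
w=wrist(st,cams.grab_frame("wrist")); print(w2px(w,[box2w(-.046,0,.051),box2w(-.046,.013,.051),box2w(-.046,-.013,.051)]).round(0)); 
# top view check of latch
t=cams.grab_frame("top"); cv2.imwrite("pics/x.png",t["pixels"]);
```

```text
19.55 [ 0.53529718 -0.18052275  0.13368534] [ 0.94143336  0.22018251 -0.78655878] 0.5876665124231316
[ 0.096 -0.009  5.947]
[[312. 256.]
 [297. 256.]
 [326. 256.]]
```

Call:
servo_tool(targets=[{"grip": 160,"x": 0.1,"y": 0,"z": 0.6,"roll": 0},{"grip": 160,"x": 0,"y": 0,"z": 0.7,"roll": 0},{"grip": 160,"x": 0,"y": 0,"z": 0.7,"roll": 0},{"grip": 160,"x": 0,"y": 0,"z": 0.7,"roll": 0},{"grip": 160,"x": 0,"y": 0,"z": 0.7,"roll": 0},{"grip": 160,"x": 0,"y": 0,"z": 0.7,"roll": 0},{"grip": 160,"x": 0,"y": 0,"z": 0.7,"roll": 0},{"grip": 160,"x": 0,"y": 0,"z": 0.5,"roll": 0},{"grip": 160,"x": 0,"y": 0,"z": 0.2,"roll": 0},{"grip": 160,"x": 0,"y": 0,"z": 0,"roll": 0}])

```text
clock: 20.65
position: [0.538, -0.1795, -0.003]
orientation: [0.995, -0.101, -0.001, -0.001]
force: [0.4, -0.2, -1.0]
finger_gap: 0.585
gripper_force: 36.7
```

Call:
servo_tool(targets=[{"grip": 160,"x": 0,"y": 0,"z": 0.12,"roll": 0},{"grip": 160,"x": 0,"y": 0,"z": 0.12,"roll": 0},{"grip": 160,"x": 0,"y": 0,"z": 0.08,"roll": 0},{"grip": 160,"x": 0,"y": 0,"z": 0.04,"roll": 0},{"grip": 160,"x": 0,"y": 0,"z": 0,"roll": 0},{"grip": 160,"x": 0,"y": 0,"z": 0,"roll": 0}])

```text
clock: 21.25
position: [0.5392, -0.1808, -0.0104]
orientation: [0.995, -0.101, 0.0, 0.0]
force: [0.3, -0.1, -0.6]
finger_gap: 0.587
gripper_force: 36.7
```

Call:
servo_tool(targets=[{"grip": 160,"x": 0,"y": 0,"z": 0.04,"roll": 0},{"grip": 160,"x": 0,"y": 0,"z": 0.04,"roll": 0},{"grip": 160,"x": 0,"y": 0,"z": 0.04,"roll": 0},{"grip": 160,"x": 0,"y": 0,"z": 0.02,"roll": 0},{"grip": 160,"x": 0,"y": 0,"z": 0,"roll": 0},{"grip": 160,"x": 0,"y": 0,"z": 0,"roll": 0}])

```text
clock: 21.85
position: [0.539, -0.1806, -0.014]
orientation: [0.995, -0.101, -0.0, -0.0]
force: [-0.3, -0.9, -0.7]
finger_gap: 0.587
gripper_force: 36.7
```

Call:
servo_tool(targets=[{"grip": 160,"x": 0,"y": 0,"z": 0.02,"roll": 0},{"grip": 160,"x": 0,"y": 0,"z": 0.02,"roll": 0},{"grip": 160,"x": 0,"y": 0,"z": 0,"roll": 0},{"grip": 160,"x": 0,"y": 0,"z": 0,"roll": 0}])

```text
clock: 22.25
position: [0.5391, -0.1807, -0.0148]
orientation: [0.995, -0.101, 0.0, 0.0]
force: [-1.1, 0.6, 1.8]
finger_gap: 0.586
gripper_force: 37.0
```

Call:
servo_tool(targets=[{"grip": 55,"x": 0,"y": 0,"z": 0,"roll": 0},{"grip": 55,"x": 0,"y": 0,"z": 0,"roll": 0},{"grip": 55,"x": 0,"y": 0,"z": 0,"roll": 0},{"grip": 55,"x": 0,"y": 0,"z": -0.1,"roll": 0},{"grip": 55,"x": 0,"y": 0,"z": -0.3,"roll": 0},{"grip": 55,"x": 0,"y": 0,"z": -0.6,"roll": 0},{"grip": 55,"x": 0,"y": 0,"z": -1,"roll": 0},{"grip": 55,"x": 0,"y": 0,"z": -1,"roll": 0},{"grip": 55,"x": 0,"y": 0,"z": -1,"roll": 0},{"grip": 55,"x": 0,"y": 0,"z": -1,"roll": 0}])

```text
clock: 23.25
position: [0.5395, -0.1808, 0.1126]
orientation: [0.995, -0.101, 0.001, 0.0]
force: [-0.5, -0.2, 0.2]
finger_gap: 0.788
gripper_force: 0.0
```

Call:
servo_tool(targets=[{"grip": 255,"x": 0,"y": 0,"z": -1,"roll": 0},{"grip": 255,"x": 0,"y": 0,"z": -1,"roll": 0},{"grip": 255,"x": 0,"y": 0,"z": -1,"roll": 0},{"grip": 255,"x": 0,"y": 0,"z": -0.4,"roll": 0},{"grip": 255,"x": 0,"y": 0,"z": 0,"roll": 0}])

```text
clock: 23.75
position: [0.5405, -0.1813, 0.1979]
orientation: [0.995, -0.101, 0.003, 0.001]
force: [-0.1, 0.1, -0.3]
finger_gap: 0.0
gripper_force: 0.0
```

Run:
```python
from h import *
from workcell import sensors,cams
st=sensors.state(); print(st['clock'],st['position'],st['force'],st['finger_gap'])
w=wrist(st,cams.grab_frame("wrist")); p=w["pixels"]; g=cv2.cvtColor(p,cv2.COLOR_RGB2GRAY)
print(w2px(w,[box2w(.003,0,.026),box2w(-.046,0,.051),box2w(-.023,0,.026),box2w(.029,0,.026)]).round(0))
print(g[100:300:5,280].tolist()); print(g[195,230:400:5].tolist())
for z in (.22,): print(go(st,box2w(.003,0,z)),go(st,box2w(.14,0,z)))
# raw tin mask: dark gray
hsv=cv2.cvtColor(p,cv2.COLOR_RGB2HSV); m=((hsv[...,1]<60)&(hsv[...,2]<150)&(hsv[...,2]>60)).astype(np.uint8)
n,l,s,c=cv2.connectedComponentsWithStats(m); print([(x[:5].tolist(),y.round(0).tolist()) for x,y in zip(s,c) if 300<x[4]<40000])
```

```text
23.75 [ 0.54046735 -0.18134837  0.19794   ] [-0.12281474  0.14969583 -0.25899375] 0.00018927716341203218
[[312. 185.]
 [312. 234.]
 [312. 207.]
 [312. 162.]]
[225, 225, 225, 223, 155, 220, 241, 224, 224, 224, 224, 225, 224, 224, 225, 225, 224, 225, 225, 224, 225, 224, 224, 224, 223, 224, 220, 142, 141, 148, 177, 110, 115, 107, 106, 105, 95, 84, 62, 49]
[98, 100, 102, 215, 141, 218, 224, 224, 224, 224, 224, 224, 224, 130, 127, 130, 128, 130, 130, 124, 131, 225, 224, 224, 223, 224, 223, 223, 182, 184, 118, 86, 90, 112]
[-0.133 -0.005 -0.883] [ 5.347e+00 -4.000e-03 -8.540e-01]
[([290, 161, 45, 45, 1576], [312.0, 183.0]), ([301, 224, 23, 20, 343], [311.0, 235.0]), ([283, 251, 60, 48, 1560], [313.0, 271.0]), ([0, 360, 25, 27, 520], [10.0, 374.0])]
```

The tin sits flat in the box: a round 45×45 px blob at (312,183), where 185 was predicted. Now the lid: up, over, and down behind it.

Call:
servo_tool(targets=[{"grip": 255,"x": 0,"y": 0,"z": -0.6,"roll": 0},{"grip": 255,"x": 0,"y": 0,"z": -0.6,"roll": 0},{"grip": 255,"x": 0.7,"y": 0,"z": 0,"roll": 0},{"grip": 255,"x": 0.9,"y": 0,"z": 0,"roll": 0},{"grip": 255,"x": 0.9,"y": 0,"z": 0,"roll": 0},{"grip": 255,"x": 0.9,"y": 0,"z": 0,"roll": 0},{"grip": 255,"x": 0.9,"y": 0,"z": 0,"roll": 0},{"grip": 255,"x": 0.2,"y": 0,"z": 0,"roll": 0},{"grip": 255,"x": 0,"y": 0,"z": 0,"roll": 0},{"grip": 255,"x": 0,"y": 0,"z": 0,"roll": 0}])

```text
clock: 24.8
position: [0.6485, -0.2031, 0.225]
orientation: [0.995, -0.101, -0.001, -0.0]
force: [-0.7, 0.2, 0.3]
finger_gap: 0.003
gripper_force: 0.0
```

Run:
```python
from h import *
from workcell import sensors,cams
st=sensors.state(); print(st['clock'],st['position'],st['force'],np.degrees(Rt.from_quat(st['orientation']).as_euler('ZYX')))
off=.0215
print("down",go(st,box2w(.118,0,.177-off)))
th=np.r_[1.75,np.linspace(1.7,.1,20)]
P=np.c_[68-114*np.cos(th)+12*np.sin(th),66+114*np.sin(th)+4*np.cos(th)]/25
for t,p,d in zip(th,P,np.diff(np.r_[[[118/25,177/25]],P],axis=0)): print(round(t,2),(p*25).round(0),"x",d[0].round(2),"z",-d[1].round(2))
```

```text
24.8 [ 0.64853959 -0.20308545  0.22495705] [-0.69396648  0.17130778  0.32218825] [-1.16021326e+01  6.31481299e-02 -1.79991859e+02]
down [0.056 0.012 2.778]
1.75 [100. 177.] x -0.71 z -0.02
1.7 [ 95. 179.] x -0.22 z -0.04
1.62 [ 85. 180.] x -0.38 z -0.05
1.53 [ 76. 180.] x -0.38 z -0.01
1.45 [ 66. 180.] x -0.39 z 0.02
1.36 [ 56. 178.] x -0.39 z 0.05
1.28 [ 47. 176.] x -0.38 z 0.08
1.19 [ 37. 174.] x -0.38 z 0.11
1.11 [ 28. 170.] x -0.37 z 0.14
1.03 [ 19. 166.] x -0.36 z 0.17
0.94 [ 11. 161.] x -0.34 z 0.2
0.86 [  3. 155.] x -0.33 z 0.23
0.77 [ -5. 149.] x -0.31 z 0.25
0.69 [-12. 142.] x -0.29 z 0.28
0.61 [-19. 134.] x -0.26 z 0.3
0.52 [-25. 126.] x -0.24 z 0.32
0.44 [-30. 118.] x -0.21 z 0.33
0.35 [-35. 109.] x -0.18 z 0.35
0.27 [-39. 100.] x -0.16 z 0.36
0.18 [-42.  91.] x -0.13 z 0.37
0.1 [-44.  81.] x -0.09 z 0.38
```

Call:
servo_tool(targets=[{"grip": 255,"x": 0.06,"y": 0,"z": 0.5,"roll": 0},{"grip": 255,"x": 0,"y": 0,"z": 0.6,"roll": 0},{"grip": 255,"x": 0,"y": 0,"z": 0.6,"roll": 0},{"grip": 255,"x": 0,"y": 0,"z": 0.6,"roll": 0},{"grip": 255,"x": 0,"y": 0,"z": 0.48,"roll": 0},{"grip": 255,"x": 0,"y": 0,"z": 0,"roll": 0},{"grip": 255,"x": 0,"y": 0,"z": 0,"roll": 0}])

```text
clock: 25.5
position: [0.6506, -0.2035, 0.1549]
orientation: [0.995, -0.101, -0.0, -0.0]
force: [0.3, 0.2, -0.2]
finger_gap: -0.001
gripper_force: 0.0
```

Call:
servo_tool(targets=[{"grip": 255,"x": -0.35,"y": 0,"z": 0,"roll": 0},{"grip": 255,"x": -0.36,"y": 0,"z": -0.02,"roll": 0},{"grip": 255,"x": -0.22,"y": 0,"z": -0.04,"roll": 0},{"grip": 255,"x": -0.38,"y": 0,"z": -0.05,"roll": 0},{"grip": 255,"x": -0.38,"y": 0,"z": -0.01,"roll": 0},{"grip": 255,"x": -0.39,"y": 0,"z": 0.02,"roll": 0},{"grip": 255,"x": -0.39,"y": 0,"z": 0.05,"roll": 0},{"grip": 255,"x": -0.38,"y": 0,"z": 0.08,"roll": 0}])

```text
clock: 26.3
position: [0.5801, -0.1891, 0.1547]
orientation: [0.995, -0.101, 0.0, 0.0]
force: [1.1, -0.8, -0.6]
finger_gap: 0.0
gripper_force: 0.3
```

Run:
```python
from h import *
from workcell import sensors,cams
import pickle
st=sensors.state(); print(st['clock'],st['position'],st['force'])
# lid's far-side detection: scene image predicted lid front corner pixels for some angles + diff vs f0
S=cams.grab_frame("scene"); 
T=cams.grab_frame("top")
for th in (1.75,1.4,1.28,1.1):
  x=.068-.1375*np.cos(th); z=.066+.1375*np.sin(th); print(th,w2px(T,[box2w(x,.0745,z),box2w(x,-.0745,z)]).round(0).tolist())
hsv=cv2.cvtColor(T["pixels"],cv2.COLOR_RGB2HSV)
m=((hsv[...,1]<60)&(hsv[...,2]>150)).astype(np.uint8)
for u in (340,350,380,390): print(u,''.join('#' if v else '.' for v in m[165:260,u]))
```

```text
26.3 [ 0.58007993 -0.18907469  0.15471901] [ 1.06363028 -0.78740128 -0.58124938]
1.75 [[349.0, 178.0], [400.0, 190.0]]
1.4 [[345.0, 195.0], [397.0, 206.0]]
1.28 [[344.0, 200.0], [396.0, 212.0]]
1.1 [[342.0, 209.0], [394.0, 221.0]]
340 ###............................................................................................
350 .###............................................###............................................
380 ............................................######################.............................
390 ................................................######.........................................
```

Call:
servo_tool(targets=[{"grip": 255,"x": -0.38,"y": 0,"z": 0.11,"roll": 0},{"grip": 255,"x": -0.37,"y": 0,"z": 0.14,"roll": 0},{"grip": 255,"x": -0.36,"y": 0,"z": 0.17,"roll": 0},{"grip": 255,"x": -0.34,"y": 0,"z": 0.2,"roll": 0},{"grip": 255,"x": -0.33,"y": 0,"z": 0.23,"roll": 0},{"grip": 255,"x": -0.31,"y": 0,"z": 0.25,"roll": 0}])

```text
clock: 27.0
position: [0.529, -0.1786, 0.1267]
orientation: [0.995, -0.101, -0.0, -0.0]
force: [0.3, 0.4, 0.1]
finger_gap: -0.003
gripper_force: 0.2
```

Run:
```python
from h import *
from workcell import sensors,cams
st=sensors.state(); print(st['clock'],st['position'],st['force'])
T=cams.grab_frame("top"); cv2.imwrite("pics/t9.png",T["pixels"][...,::-1])
for th in (1.75,1.,.85,.75,.65):
  x=.068-.1375*np.cos(th); z=.066+.1375*np.sin(th); print(th,w2px(T,[box2w(x,.0745,z),box2w(x,-.0745,z)]).round(0).tolist())
g=T["pixels"].astype(int)
for u in (338,346,385): print(u,[tuple(g[v,u]) and int(g[v,u].mean()) for v in range(180,270,2)])
```

```text
27.0 [ 0.5289758  -0.17856092  0.1267048 ] [0.25672246 0.40901043 0.10440753]
1.75 [[349.0, 178.0], [400.0, 190.0]]
1.0 [[341.0, 213.0], [392.0, 225.0]]
0.85 [[339.0, 219.0], [390.0, 231.0]]
0.75 [[338.0, 223.0], [389.0, 235.0]]
0.65 [[337.0, 227.0], [388.0, 238.0]]
338 [87, 81, 82, 84, 82, 85, 79, 83, 80, 82, 80, 85, 81, 86, 84, 78, 74, 65, 66, 63, 67, 139, 241, 255, 255, 187, 172, 174, 182, 44, 136, 185, 193, 182, 76, 60, 131, 44, 124, 116, 120, 123, 124, 128, 138]
346 [87, 88, 80, 87, 83, 86, 77, 77, 229, 249, 200, 239, 239, 241, 247, 254, 255, 144, 161, 170, 180, 138, 50, 175, 175, 168, 149, 224, 225, 236, 166, 177, 172, 171, 166, 150, 151, 161, 54, 119, 133, 139, 139, 138, 140]
385 [87, 103, 130, 146, 158, 167, 178, 182, 186, 187, 188, 190, 185, 179, 172, 168, 141, 135, 128, 115, 103, 80, 30, 229, 202, 203, 205, 220, 233, 57, 78, 78, 78, 74, 66, 97, 172, 175, 180, 139, 30, 133, 175, 183, 188]
```

Call:
servo_tool(targets=[{"grip": 255,"x": -0.29,"y": 0,"z": 0.28,"roll": 0},{"grip": 255,"x": -0.26,"y": 0,"z": 0.3,"roll": 0},{"grip": 255,"x": -0.24,"y": 0,"z": 0.32,"roll": 0},{"grip": 255,"x": -0.21,"y": 0,"z": 0.33,"roll": 0},{"grip": 255,"x": -0.18,"y": 0,"z": 0.35,"roll": 0},{"grip": 255,"x": -0.16,"y": 0,"z": 0.36,"roll": 0},{"grip": 255,"x": -0.13,"y": 0,"z": 0.37,"roll": 0},{"grip": 255,"x": -0.09,"y": 0,"z": 0.3,"roll": 0},{"grip": 255,"x": 0,"y": 0,"z": 0,"roll": 0},{"grip": 255,"x": 0,"y": 0,"z": 0,"roll": 0}])

```text
clock: 28.05
position: [0.4914, -0.1708, 0.0617]
orientation: [0.995, -0.101, -0.0, -0.0]
force: [0.2, -0.5, 0.4]
finger_gap: 0.0
gripper_force: 0.2
```

Run:
```python
from h import *
from workcell import sensors,cams
st=sensors.state(); print(st['clock'],st['position'],st['force'],go(st,box2w(-.046,0,.041)))
w=wrist(st,cams.grab_frame("wrist")); a=w["pixels"].mean(2)
for z in (.07,.08,.09): print(z,w2px(w,box2w(-.0695,.045,z)).round(0))
print(a[240:320:2,250].astype(int))
```

```text
28.05 [ 0.49136608 -0.17081149  0.06172584] [ 0.18342635 -0.49642314  0.35788942] [-0.088  0.011  0.829]
0.07 [[235. 294.]]
0.08 [[231. 305.]]
0.09 [[226. 316.]]
[160 156 156 157 157 157 156 156 156 157 157 155 160 188 194 189 170 168
 167 166 167 167 164 154 151 151 151 151 159 124  47  43  43  41  41  37
  39  40  41  41]
```

Call:
servo_tool(targets=[{"grip": 255,"x": -0.09,"y": 0,"z": 0.1,"roll": 0},{"grip": 255,"x": 0,"y": 0,"z": 0.1,"roll": 0},{"grip": 255,"x": 0,"y": 0,"z": 0.1,"roll": 0},{"grip": 255,"x": 0,"y": 0,"z": 0.1,"roll": 0},{"grip": 255,"x": 0,"y": 0,"z": 0.1,"roll": 0},{"grip": 255,"x": 0,"y": 0,"z": 0.1,"roll": 0},{"grip": 255,"x": 0,"y": 0,"z": 0.08,"roll": 0},{"grip": 255,"x": 0,"y": 0,"z": 0,"roll": 0},{"grip": 255,"x": 0,"y": 0,"z": 0,"roll": 0}])

```text
clock: 29.0
position: [0.4892, -0.1706, 0.0449]
orientation: [0.995, -0.101, -0.0, 0.0]
force: [-2.7, 0.1, 3.8]
finger_gap: 0.001
gripper_force: 2.2
```

Call:
servo_tool(targets=[{"grip": 255,"x": 0,"y": 0,"z": 0.03,"roll": 0},{"grip": 255,"x": 0,"y": 0,"z": 0.03,"roll": 0},{"grip": 255,"x": 0,"y": 0,"z": 0.03,"roll": 0},{"grip": 255,"x": 0,"y": 0,"z": 0.03,"roll": 0},{"grip": 255,"x": 0,"y": 0,"z": 0,"roll": 0},{"grip": 255,"x": 0,"y": 0,"z": 0,"roll": 0}])

```text
clock: 29.6
position: [0.4892, -0.1705, 0.042]
orientation: [0.995, -0.101, -0.0, 0.0]
force: [-2.6, -0.6, 4.7]
finger_gap: 0.001
gripper_force: 2.4
```

Call:
servo_tool(targets=[{"grip": 255,"x": 0,"y": 0,"z": 0.02,"roll": 0},{"grip": 255,"x": 0,"y": 0,"z": 0.02,"roll": 0},{"grip": 255,"x": 0,"y": 0,"z": 0.01,"roll": 0},{"grip": 255,"x": 0,"y": 0,"z": 0,"roll": 0},{"grip": 255,"x": 0,"y": 0,"z": 0,"roll": 0}])

```text
clock: 30.1
position: [0.4893, -0.1706, 0.0412]
orientation: [0.995, -0.101, -0.0, 0.0]
force: [-4.6, -0.2, 7.3]
finger_gap: 0.001
gripper_force: 3.9
```

Call:
servo_tool(targets=[{"grip": 255,"x": 0,"y": 0,"z": 0.01,"roll": 0},{"grip": 255,"x": 0,"y": 0,"z": 0,"roll": 0}])

```text
clock: 30.3
position: [0.4893, -0.1705, 0.0411]
orientation: [0.995, -0.101, -0.0, 0.0]
force: [-3.5, 0.1, 8.8]
finger_gap: 0.0
gripper_force: 4.5
```

Call:
servo_tool(targets=[{"grip": 255,"x": 0,"y": 0,"z": -0.1,"roll": 0},{"grip": 255,"x": 0,"y": 0,"z": -0.2,"roll": 0},{"grip": 255,"x": 0,"y": 0,"z": -0.2,"roll": 0},{"grip": 255,"x": 0,"y": 0,"z": -0.5,"roll": 0},{"grip": 255,"x": 0,"y": 0,"z": -1,"roll": 0},{"grip": 255,"x": 0,"y": 0,"z": -1,"roll": 0},{"grip": 255,"x": 0,"y": 0,"z": -1,"roll": 0},{"grip": 255,"x": 0,"y": 0,"z": -1,"roll": 0},{"grip": 255,"x": 0,"y": 0,"z": 0,"roll": 0},{"grip": 255,"x": 0,"y": 0,"z": 0,"roll": 0}])

```text
clock: 31.3
position: [0.4899, -0.1705, 0.1663]
orientation: [0.995, -0.101, 0.001, 0.0]
force: [-0.3, 0.1, 0.1]
finger_gap: 0.004
gripper_force: 0.0
```

Call:
servo_tool(targets=[{"grip": 255,"x": -0.8,"y": 0,"z": 0,"roll": 0},{"grip": 255,"x": -0.8,"y": 0,"z": 0,"roll": 0},{"grip": 255,"x": 0,"y": 0,"z": -0.8,"roll": 0},{"grip": 255,"x": 0,"y": 0,"z": 0,"roll": 0},{"grip": 255,"x": 0,"y": 0,"z": 0,"roll": 0},{"grip": 255,"x": 0,"y": 0,"z": 0,"roll": 0},{"grip": 255,"x": 0,"y": 0,"z": 0,"roll": 0}])

```text
clock: 32.0
position: [0.4498, -0.1621, 0.1844]
orientation: [0.995, -0.101, -0.001, -0.0]
force: [-0.3, -1.2, 0.6]
finger_gap: -0.001
gripper_force: 0.0
```

Run:
```python
from h import *
from workcell import sensors,cams
import pickle
st=sensors.state(); print(st['clock'],st['position'],st['force'])
w=wrist(st,cams.grab_frame("wrist")); a=w["pixels"].mean(2)
for z in (.06,.07,.08): print(z,w2px(w,[box2w(-.0695,.04,z),box2w(-.0695,.0745,z),box2w(-.0695,-.0745,z)]).round(0).tolist())
c=int(w2px(w,box2w(-.0695,.04,.07))[0][0]); r0=int(w2px(w,box2w(-.0695,.04,.07))[0][1])
print(c,r0,a[r0-15:r0+15,c].astype(int))
hsv=cv2.cvtColor(w["pixels"],cv2.COLOR_RGB2HSV); m=((hsv[...,1]<60)&(hsv[...,2]<190)&(hsv[...,2]>60)).astype(np.uint8)
n,l,s,cc=cv2.connectedComponentsWithStats(m); print([(x[:5].tolist(),y.round(0).tolist()) for x,y in zip(s,cc) if 300<x[4]<40000], w2px(w,box2w(.005,0,.026)))
T=cams.grab_frame("top"); f0=pickle.load(open("f0.pkl","rb"))["top"]
d=np.abs(T["pixels"].astype(int)-f0["pixels"]).max(2)
for n,(u,v,h) in dict(dish=(254,194,18),eye=(263,251,14),horn=(437,224,30),lidback=(365,190,6),tinB=(200,281,12)).items():
    print(n,(d[v-h:v+h,u-h:u+h]>40).mean().round(3))
```

```text
32.0 [ 0.44982809 -0.16212907  0.1843935 ] [-0.31688142 -1.19031708  0.6290676 ]
0.06 [[270.0, 175.0], [234.0, 175.0], [391.0, 175.0]]
0.07 [[269.0, 177.0], [231.0, 177.0], [394.0, 177.0]]
0.08 [[267.0, 180.0], [229.0, 180.0], [396.0, 180.0]]
268 177 [201 213 226 232 232 228 218 207 201 206 221 229 230 215 158 112  99  97
  97  97  98  99 100 100  99  98  97  97  97  98]
[([495, 0, 63, 143, 993], [516.0, 106.0]), ([385, 8, 28, 170, 819], [402.0, 100.0]), ([271, 10, 86, 5, 301], [313.0, 12.0]), ([236, 234, 95, 73, 2473], [294.0, 262.0])] [[312.50750353  93.4319086 ]]
dish 0.0
eye 0.0
horn 0.161
lidback 0.0
tinB 0.0
```

The lid edge is at row 177, which is the shut position, 1.7 s after letting go. The dish, eye and spare tin are unchanged, and the arm never went near the shoehorn, so that difference looks like shadow. Handing in.

```bash
python3 -c "
from workcell import ticket
print(ticket.close_job())"
```

```text
the job is handed in; nothing more can be done
None
```

The job is handed in at about 32 s on the clock, with the tin flat in the middle-sized box, the lid latched shut (peak press read about 9 N), and the dish, evil-eye and shoehorn not touched.

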